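Put the desk's wireless devices on charge

TASK

Put the four wireless devices on this desk on charge for the night: lay the phone, the mouse, the earbud case and the presenter each on the charging base made in its shape, lying the same way up as now, in the middle of the base between the end lips, in line with it and not overhanging; either end may point either way. Set them down gently rather than dropping them, let go of them all, and leave the small coffee cup standing where it is.

Things in the scene. Friction and masses are not known exactly. Their poses are not given: they have to be found in the camera images.
- phone_center (a point): Loose compact phone lying screen up: a flat slab with a pale case and black screen, 134 long x 64 wide x 10 high, corners rounded to 9 mm. This point is at its centre, half-way up; x runs along its length, y across its width, z up. About 0.17 kg.
- mouse_center (a point): Loose dark computer mouse with rounded ends and a humped top, 108 long x 60 wide x 38 high; its sides are flat and upright over the middle 50 mm of its length, up to 19 mm high, and lean in above. This point is at its centre, half-way up; x runs along its length, y across its width, z up. Scroll wheel at the +x end. About 0.1 kg.
- buds_center (a point): Loose silver earbud charging case, a closed rounded block 62 long x 46 wide x 22 high, corners rounded to 16 mm, so its long sides are flat over the middle 30 mm. This point is at its centre, half-way up; x runs along its length, y across its width, z up. About 0.055 kg.
- clicker_center (a point): Loose dark-grey presenter (slide clicker) lying buttons up: a slim bar with round ends, 120 long x 32 wide x 16 high. This point is at its centre, half-way up; x runs along its length, y across its width, z up. About 0.06 kg.
- phone_base: Charging base for the phone: the largest light-grey plate, rectangular, 164 long x 78 wide, with a dark-grey rubber inlay the outline of the phone; 154 mm free between its end lips. Origin at the centre of its underside on the desk, z up, x along its length; its two ends are alike. Flat top 8 mm above the desk; a lip 5 mm thick rises 3.5 mm above the top at each end, the two long sides are open. Fixed to the desk.
- mouse_base: Charging base for the mouse: light-grey plate with fully round ends, 138 long x 74 wide, with curved end lips and a dark-grey rubber inlay the outline of the mouse; 128 mm free between the lips. Origin at the centre of its underside on the desk, z up, x along its length; its two ends are alike. Flat top 8 mm above the desk; a lip 5 mm thick rises 3.5 mm above the top at each end, the two long sides are open. Fixed to the desk.
- buds_base: Charging base for the earbud case: the shortest light-grey plate, 92 long x 60 wide, with a dark-grey rubber inlay the outline of the case; 82 mm free between its end lips. Origin at the centre of its underside on the desk, z up, x along its length; its two ends are alike. Flat top 8 mm above the desk; a lip 5 mm thick rises 3.5 mm above the top at each end, the two long sides are open. Fixed to the desk.
- clicker_base: Charging base for the presenter: the long narrow light-grey plate, 150 long x 46 wide, with a dark-grey rubber inlay the outline of the presenter; 140 mm free between its end lips. Origin at the centre of its underside on the desk, z up, x along its length; its two ends are alike. Flat top 8 mm above the desk; a lip 5 mm thick rises 3.5 mm above the top at each end, the two long sides are open. Fixed to the desk.
- cup: Bystander: loose small white coffee cup standing in the middle of them all, 60 mm across and 60 high, with a handle on the far side. Origin at the centre of its underside, z up.
Mind the look-alikes: they are no part of the job. Leave any blue, purple or turquoise look-alike of the part that bears clicker_center alone.

How it is judged:
By the outcome, as a careful person would: the job done as asked, in the order asked, and still so for the second after the job is handed in, with the robot touching nothing.
It also fails if it takes over 109 s, if anything falls off the work surface, if the arm or the gripper's body presses on something with over 40 N, if the wrist force passes 120 N, or if a joint passes its speed limit or range.

ROBOT

A 6-joint arm with a two-finger parallel gripper is mounted at the origin on the work surface. World frame = base frame: x ahead of the robot, y to its left, z up, the work surface at z = 0. Lengths are in mm, angles in rad, forces in N, time in s.
With the tool pointing down it reaches from about 350 to 875 mm from the base axis. Payload 4.2 kg.
Tool frame: the origin (TCP) lies at the very end of the fingers, on their centre line; the grasp point (between the pads) lies 19 mm behind it; z points along the fingers, y is the line along which they close (so a half turn about z gives the same grasp; the last joint's range is limited). The gripper opens to 85 mm and grips with 20 to 120 N. Pads are 22 mm wide; open, the fingers measure 114 mm over their backs; the gripper's body (76 mm by 85 mm) begins 54 mm behind the grasp point. The pads swing forward as they close: fully open they stand 13 mm farther back than shut.
Start: joints at [-1.085, 0.385, 0.008, 0, -1.194, -0.259], TCP at [140.556, -608.969, 231.312] pointing down, gripper open.
Joint ranges: [-3.14, 3.14], [-1.21, 2.06], [-1.07, 1.41], [-3.16, 2.05], [-2.99, -0.16], [-3.1, 3.1]. Speed limits (rad/s): [2.79, 2.79, 3.14, 3.14, 3.14, 3.14].

INTERFACE

Orientations are given as a unit quaternion [x, y, z, w].
In Python, from bench import read_state, get_image, camera_model, job_done gives the robot as it stands.
- The arm moves only by the shell command python3 -m handwheel 'ROWS'. ROWS is JSON, a list of rows, each a list of 7 numbers: the shift along the tool's x, y, z in m, then the turn, a rotation vector about the tool's x, y, z in rad, then the gripper's target within -1 to 1 (fully open at 1, half-way at 0, shut at -1). In form: [[dx, dy, dz, wx, wy, wz, jaw], ...]. A call has 1 to 10 rows; each row is the pose to reach, as a shift and turn from the pose commanded when the call began, along the tool's axes at that moment; what a row does not reach only later rows make up. A row lasts 1/8 s, in which the tool goes at most 62.5 mm and 10.7 degrees, less where a joint would pass 70% of its speed; a pose out of reach is approached as far as the arm can. A call with a gripper value outside its range is refused whole. The fingers move at their own pace and stop on an object; the grip force is fixed at half the most. Time passes only in rows, so rows that repeat a pose let the fingers close. It gives the time, the measured TCP pose, the force, the opening and the grip force at its end, in the units of the state.
- read_state(): the state, without advancing time (a new reading comes with each control period).
- get_image(name): name is "side" or "top" or "wrist"; returns (picture, depth): 420x560x3 uint8, blue, green, red; 420x560 float32, mm along the optical axis (not along the pixel's ray), 0 where there is no reading.
- camera_model(name): a dict with "K" (3x3 intrinsics, pixels), "rvec" (rotation vector, rad) and "tvec" (3), from world to camera coordinates, as OpenCV has them; the wrist camera has in their place "hand_eye" (4x4, takes a point from camera to tool coordinates, whose origin is the TCP and whose axes are the flange's). Camera axes: x right, y down, z forward; pixel columns grow to the right and rows downward; lengths in mm; the calibration is good to about 2 mm. A picture is of the moment at which its call begins: read the wrist's pose just before it. camera_model takes no time and is no camera call.
- job_done(): hands the job in; it is judged then, once.
The state is a dict: "clock": time; "joints": joint angles; "joint_vel": joint speeds; "joint_efforts": joint torques, N m; "position": TCP position; "ee_rot": TCP orientation; "contact_force": force on the tool from outside, world axes, zero at the start; "wrist_torque": the same for the moment, N m; "gripper_width": finger opening in mm; "grasp_force": force on a finger pad.
Only numpy, scipy, OpenCV 4.12 (cv2) and the standard library are available. Lean on these libraries where they do the work, as an engineer would, in place of code of your own. Each camera call takes 0.05 s, during which the arm holds its last target. There are 200 camera calls.

## Working session

There is one attempt and no reset: what is moved stays moved. The work goes in short steps, Python scripts to look and compute and a shell command to move; the robot and the scene stay as the last step left them, time stands still between calls to the robot, and variables do not carry over. Pictures are saved under pics/ and viewed, at most 17 in all, crops included, and the job is handed in when it is done.

```bash
mkdir -p pics; ls; python3 - <<'E'
from bench import *
import cv2,numpy as np
s=read_state();print(s['clock'],s['position'],s['ee_rot'],s['gripper_width'])
for n in('top','side'):
    p,d=get_image(n);cv2.imwrite(f'pics/{n}0.png',p);np.save(f'pics/{n}0.npy',d)
    m=camera_model(n);print(n,m)
print(camera_model('wrist'))
E
```

```text
pics
0.0 [ 140.42771572 -608.40427911  230.22852376] [-1.13062129e-01  9.93587317e-01  1.08092972e-03 -1.74903422e-04] 85.02731898925256
top {'K': array([[438.77790714,   0.        , 279.02180705],
       [  0.        , 438.77790714, 210.94468264],
       [  0.        ,   0.        ,   1.        ]]), 'rvec': array([ 2.2071362 , -2.18534447,  0.05625607]), 'tvec': array([ -32.85287145,  438.13457514, 1091.86931816])}
side {'K': array([[420.89148694,   0.        , 281.13365417],
       [  0.        , 420.89148694, 205.88971206],
       [  0.        ,   0.        ,   1.        ]]), 'rvec': array([ 0.19764992, -2.83545736,  1.22013768]), 'tvec': array([458.75001227, 115.1814767 , 931.93020242])}
{'K': array([[340.31611401,   0.        , 282.66868303],
       [  0.        , 340.31611401, 208.79136614],
       [  0.        ,   0.        ,   1.        ]]), 'hand_eye': array([[-3.79202381e-04, -9.60212316e-01, -2.79270772e-01,
         7.16476670e+01],
       [ 9.99999659e-01, -5.69171768e-04,  5.99144297e-04,
         2.44496192e-01],
       [-7.34258773e-04, -2.79270450e-01,  9.60212204e-01,
        -1.42846352e+02],
       [ 0.00000000e+00,  0.00000000e+00,  0.00000000e+00,
         1.00000000e+00]])}
```

View pics/top0.png

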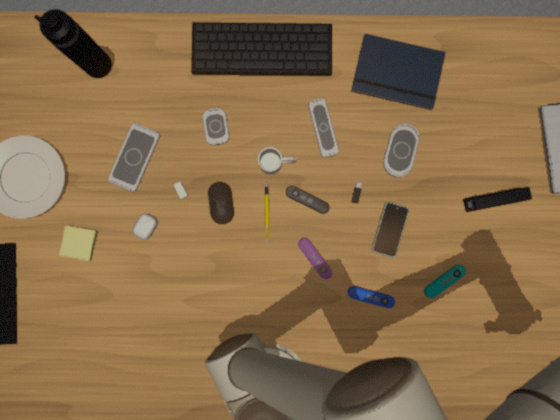

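View pics/side0.png

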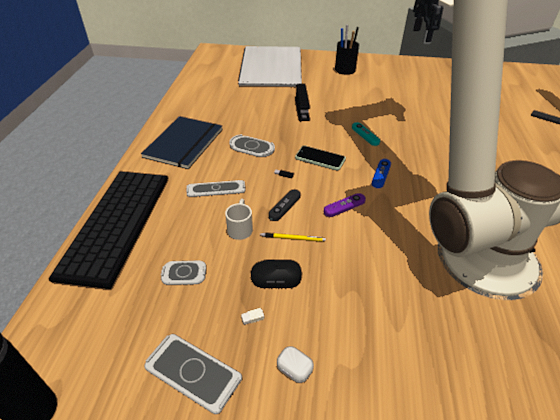

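The top view shows:
- **Devices:** phone (390,229), mouse (221,203), earbud case (145,226), dark-grey presenter (307,199).
- **Bases:** phone (134,157), buds (216,126), clicker (323,127), mouse (401,150).
- **Cup:** (270,160).
- **Could be mistaken for the presenter:** purple (315,258), blue (371,297) and turquoise (445,281) look-alikes, plus the black stapler (497,199). I choose the dark-grey one.
- **Could be mistaken for the buds case:** the white eraser (180,190).

```bash
cat > h.py <<'E'
from bench import *
import cv2,numpy as np
from scipy.spatial.transform import Rotation as R
def T(name):
    m=camera_model(name)
    if name=='wrist':
        s=read_state();W=np.eye(4);W[:3,:3]=R.from_quat(s['ee_rot']).as_matrix();W[:3,3]=s['position']
        return m['K'],W@m['hand_eye']
    C=np.eye(4);C[:3,:3]=cv2.Rodrigues(m['rvec'])[0];C[:3,3]=m['tvec'];return m['K'],np.linalg.inv(C)
def cloud(d,K,M):
    v,u=np.mgrid[:d.shape[0],:d.shape[1]]
    P=np.stack([(u-K[0,2])/K[0,0]*d,(v-K[1,2])/K[1,1]*d,d],-1)
    return P@M[:3,:3].T+M[:3,3]
def plane(uv,z,K,M):
    uv=np.atleast_2d(np.array(uv,float));r=np.c_[(uv-K[:2,2])/K[0,0],np.ones(len(uv))]@M[:3,:3].T
    return M[:3,3]+r*((z-M[2,3])/r[:,2])[:,None]
def rect(xy):
    c,(w,h),a=cv2.minAreaRect(np.float32(xy))
    if w<h: w,h,a=h,w,a+90
    return np.round(c,1),round(w),round(h),round((a+90)%180-90,1)
def go(x,y,z=None,closeyaw=None):
    """move to TCP x,y,z with fingers closing along world direction closeyaw (deg)"""
    s=read_state();Q=R.from_quat(s['ee_rot']).as_matrix();p=s['position']
    z=p[2] if z is None else z
    sh=Q.T@(np.array([x,y,z])-p)
    tilt=R.align_vectors([[0,0,-1]],[Q[:,2]])[0]
    yw=np.degrees(np.arctan2(Q[1,1],Q[0,1]))
    d=0 if closeyaw is None else (closeyaw-yw+90)%180-90
    w=(Q.T@tilt.as_matrix()@Q); w=R.from_matrix(Q.T@R.from_euler('z',d,degrees=True).as_matrix()@tilt.as_matrix()@Q).as_rotvec()
    print('from',np.round(p,1),'yaw',round(yw,1),'turn',round(d,1),'j6',round(s['joints'][5],2),'shift m',np.round(sh/1000,4),'rot',np.round(w,3))
E
python3 - <<'E'
from h import *
p=cv2.imread('pics/top0.png');d=np.load('pics/top0.npy');K,M=T('top');C=cloud(d,K,M)
print('desk z',[round(float(np.median(C[v-3:v+3,u-3:u+3,2])),1) for u,v in[(250,120),(350,180),(180,250),(430,230)]])
desk=np.array([[(C[v-3:v+3,u-3:u+3,2]).mean() for u,v in[(250,120),(350,180),(180,250),(430,230)]]]).mean()
m=((C[...,2]-desk>4)&(d>0)).astype(np.uint8)
m=cv2.morphologyEx(m,cv2.MORPH_OPEN,np.ones((3,3)))
n,l,st,ce=cv2.connectedComponentsWithStats(m)
for i in range(1,n):
    if 40<st[i,4]<3500 and st[i,1]+st[i,3]<315:
        q=C[l==i];print(np.round(ce[i]),st[i,4],'z90',round(float(np.percentile(q[:,2],90)-desk),1),rect(q[:,:2]))
E
```

```text
desk z [-0.5, 0.2, -0.2, -1.1]
[75. 42.] 2514 z90 236.6 (array([855.1, 480.8]), 191, 86, 50.4)
[323. 127.] 968 z90 11.1 (array([ 654.8, -139.5]), 151, 46, 15.0)
[552. 141.] 1250 z90 19.7 (array([ 606.4, -713. ]), 227, 47, -0.1)
[216. 126.] 770 z90 11.3 (array([654. , 134.8]), 92, 60, 9.3)
[134. 156.] 1922 z90 11.7 (array([574. , 341.4]), 164, 81, -22.4)
[402. 150.] 1347 z90 11.4 (array([ 598.1, -338.4]), 138, 74, -15.1)
[276. 155.] 297 z90 60.0 (array([576.6, -24.1]), 93, 48, 82.5)
[270. 169.] 114 z90 61.0 (array([544.8,  -4.6]), 50, 23, 87.9)
[ 28. 184.] 47 z90 8.8 (array([499.5, 611.2]), 27, 18, -62.7)
[221. 202.] 921 z90 38.6 (array([458.7, 117.1]), 106, 59, 8.4)
[181. 190.] 134 z90 15.1 (array([490.7, 220. ]), 43, 20, 28.2)
[267. 212.] 208 z90 12.0 (array([437.1,   1.5]), 134, 10, 2.4)
[308. 199.] 575 z90 18.8 (array([ 469.7, -100.1]), 119, 33, 63.8)
[356. 194.] 101 z90 10.8 (array([ 483.1, -223.9]), 39, 18, -13.0)
[498. 198.] 942 z90 58.6 (array([ 474.3, -569.5]), 148, 36, -78.2)
[391. 229.] 1354 z90 13.0 (array([ 396.5, -309.4]), 134, 67, -16.6)
[145. 226.] 456 z90 24.8 (array([397.8, 306.7]), 63, 47, -28.1)
[ 78. 242.] 993 z90 18.3 (array([355.7, 475.3]), 84, 77, 79.7)
[315. 258.] 578 z90 19.0 (array([ 323., -120.]), 118, 32, 37.4)
[445. 280.] 640 z90 18.5 (array([ 269.1, -444.5]), 120, 34, -53.9)
[371. 296.] 603 z90 18.9 (array([ 228.5, -259.8]), 118, 32, 75.6)
```

All measured sizes and heights match the given ones. First I go above the phone, which is nearest, and look from there.

```bash
python3 -c "
from h import *
go(396.5,-309.4,150,73.4)"
```

```text
from [ 140.4 -608.5  230.3] yaw 103.0 turn -29.6 j6 -0.26 shift m [-0.3167  0.2337  0.0808] rot [ 0.002 -0.001  0.516]
```

```bash
python3 -m handwheel '[[-0.317,0.234,0.081,0.002,-0.001,0.516,1],[-0.317,0.234,0.081,0.002,-0.001,0.516,1],[-0.317,0.234,0.081,0.002,-0.001,0.516,1],[-0.317,0.234,0.081,0.002,-0.001,0.516,1],[-0.317,0.234,0.081,0.002,-0.001,0.516,1],[-0.317,0.234,0.081,0.002,-0.001,0.516,1],[-0.317,0.234,0.081,0.002,-0.001,0.516,1],[-0.317,0.234,0.081,0.002,-0.001,0.516,1],[-0.317,0.234,0.081,0.002,-0.001,0.516,1],[-0.317,0.234,0.081,0.002,-0.001,0.516,1]]'
cat > look.py <<'E'
import sys
from h import *
# look.py name: wrist shot, list components above desk
K,M=T('wrist');p,d=get_image('wrist');cv2.imwrite(f'pics/{sys.argv[1]}.png',p);np.save(f'pics/{sys.argv[1]}.npy',d)
C=cloud(d,K,M);g=(d>0)&(np.abs(C[...,2])<25);desk=np.histogram(C[...,2][g],100);desk=desk[1][desk[0].argmax()]
print('desk',round(float(desk),1))
m=((C[...,2]-desk>4)&(d>0)).astype(np.uint8);m=cv2.morphologyEx(m,cv2.MORPH_OPEN,np.ones((3,3)))
n,l,st,ce=cv2.connectedComponentsWithStats(m)
for i in range(1,n):
    if st[i,4]>300:
        q=C[l==i];print(np.round(ce[i]),st[i,:4],'z90',round(float(np.percentile(q[:,2],90)-desk),1),rect(q[:,:2]))
E
python3 look.py w1
```

```text
clock: 1.35
position: [396.2, -310.4, 150.4]
ee_rot: [0.145, 0.989, -0.001, 0.001]
contact_force: [-0.1, -0.8, -0.6]
gripper_width: 85.1
grasp_force: 0.0
desk 0.1
[503.  41.] [430   0 130  92] z90 17.4 (array([ 322.9, -117.6]), 116, 33, 37.1)
[76. 87.] [ 26  18  99 139] z90 17.2 (array([ 266.7, -443.5]), 120, 33, -53.6)
[284. 187.] [245 113  79 152] z90 11.2 (array([ 394.3, -308.8]), 134, 66, -16.4)
[517. 201.] [470 178  90  50] z90 17.0 (array([ 458.5, -117.5]), 81, 32, 64.1)
[280. 363.] [  0 233 560 187] z90 238.5 (array([ 473.9, -333.9]), 457, 208, 66.1)
```

View pics/w1.png

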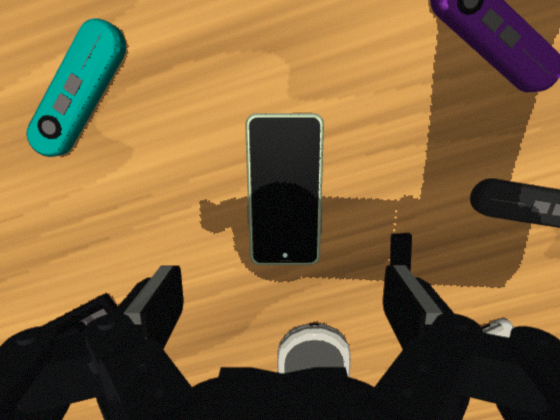

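The phone is centred at (284,187), screen up. The dark-grey presenter at (517,201) is clearly distinct from the turquoise (76,87) and purple (503,41) ones. Next I descend over the phone.

```bash
python3 -c "
from h import *
go(395.3,-309,1,73.5)"
```

```text
from [ 396.2 -310.5  150.5] yaw 73.3 turn 0.2 j6 -1.52 shift m [0.0016 0.0014 0.1495] rot [-0.002  0.002 -0.003]
```

```bash
python3 -m handwheel '[[0.0015,0.0015,0.06,0,0,-0.003,1],[0.0015,0.0015,0.11,0,0,-0.003,1],[0.0015,0.0015,0.135,0,0,-0.003,1],[0.0015,0.0015,0.145,0,0,-0.003,1],[0.0015,0.0015,0.15,0,0,-0.003,1],[0.0015,0.0015,0.15,0,0,-0.003,1]]'
python3 -m handwheel '[[0,0,0.002,0,0,0,1],[0,0,0.004,0,0,0,1],[0,0,0.004,0,0,0,1]]'
python3 -m handwheel '[[0,0,0.001,0,0,0,1],[0,0,0.002,0,0,0,1],[0,0,0.002,0,0,0,1]]'
```

```text
clock: 2.15
position: [396.5, -308.5, 1.0]
ee_rot: [0.143, 0.99, -0.001, 0.001]
contact_force: [-0.0, -0.1, -0.2]
gripper_width: 85.5
grasp_force: 0.0
clock: 2.52
position: [396.0, -308.1, -3.5]
ee_rot: [0.143, 0.99, -0.001, 0.001]
contact_force: [-0.3, -0.4, -0.2]
gripper_width: 85.5
grasp_force: 0.0
clock: 2.9
position: [395.9, -308.1, -5.8]
ee_rot: [0.143, 0.99, -0.001, 0.0]
contact_force: [-0.4, -0.9, 0.2]
gripper_width: 85.6
grasp_force: 0.0
```

```bash
python3 -m handwheel '[[0,0,0,0,0,0,0.5],[0,0,0,0,0,0,0.4],[0,0,0,0,0,0,0.3],[0,0,0,0,0,0,-1],[0,0,0,0,0,0,-1],[0,0,0,0,0,0,-1]]'
```

```text
clock: 3.65
position: [396.0, -308.3, -5.1]
ee_rot: [0.142, 0.99, -0.001, 0.001]
contact_force: [-2.0, 0.1, 4.0]
gripper_width: 62.4
grasp_force: 65.5
```

```bash
python3 -m handwheel '[[0,0,-0.01,0,0,0,-1],[0,0,-0.03,0,0,0,-1],[0,0,-0.08,0,0,0,-1],[0,0,-0.13,0,0,0,-1],[0,0,-0.155,0,0,0,-1],[0,0,-0.155,0,0,0,-1]]'
python3 -c "
from h import *
go(574,341.4,150,67.6)"
python3 look.py w2
```

```text
clock: 4.4
position: [396.8, -308.1, 151.5]
ee_rot: [0.143, 0.99, -0.001, 0.003]
contact_force: [-0.4, -0.6, -1.6]
gripper_width: 62.3
grasp_force: 66.4
from [ 396.8 -308.1  151.5] yaw 73.6 turn -6.0 j6 -1.52 shift m [1.340e-02 6.731e-01 1.000e-04] rot [-0.001  0.007  0.105]
desk -0.1
[501.  41.] [429   0 131  92] z90 17.5 (array([ 322.7, -117.4]), 115, 34, 37.4)
[73. 85.] [ 24  16  99 139] z90 17.3 (array([ 266.7, -443.5]), 120, 33, -53.9)
[277. 309.] [  0 119 560 301] z90 235.9 (array([ 447. , -339.2]), 515, 257, 67.8)
[515. 202.] [467 178  93  50] z90 17.2 (array([ 459.1, -116.2]), 83, 32, 63.9)
```

View pics/w2.png

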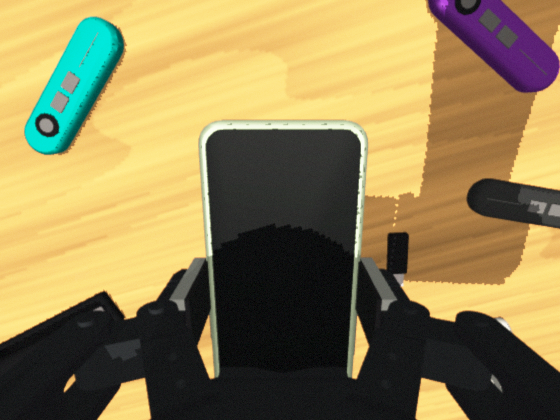

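The phone is held square between the pads, with its top edge at row 125. I carry it over at 150 mm.

```bash
python3 -m handwheel '[[0.0134,0.04,0,0,0.007,0.105,-1],[0.0134,0.09,0,0,0.007,0.105,-1],[0.0134,0.15,0,0,0.007,0.105,-1],[0.0134,0.21,0,0,0.007,0.105,-1],[0.0134,0.27,0,0,0.007,0.105,-1],[0.0134,0.33,0,0,0.007,0.105,-1],[0.0134,0.39,0,0,0.007,0.105,-1],[0.0134,0.45,0,0,0.007,0.105,-1],[0.0134,0.51,0,0,0.007,0.105,-1],[0.0134,0.56,0,0,0.007,0.105,-1]]' | head -2
python3 -m handwheel '[[0,0.035,0,0,0,0,-1],[0,0.07,0,0,0,0,-1],[0,0.095,0,0,0,0,-1],[0,0.11,0,0,0,0,-1],[0,0.113,0,0,0,0,-1],[0,0.113,0,0,0,0,-1],[0,0.113,0,0,0,0,-1]]'
python3 look.py w3
python3 -c "
from h import *
go(574,341.4,9,67.6)"
```

```text
clock: 5.7
position: [540.2, 234.9, 145.6]
clock: 6.58
position: [583.9, 336.8, 148.3]
ee_rot: [0.195, 0.981, -0.001, -0.003]
contact_force: [0.4, -0.0, -0.9]
gripper_width: 62.2
grasp_force: 66.4
desk -0.1
[149.  13.] [112   0  69  30] z90 22.9 (array([417.1, 299.1]), 47, 19, 71.2)
[520.  49.] [467   0  93 120] z90 17.5 (array([551.7, 538.5]), 88, 82, -18.3)
[281. 300.] [  0  80 560 340] z90 232.8 (array([613.4, 331.7]), 369, 254, 55.6)
[109. 145.] [ 81 121  57  49] z90 13.3 (array([488.6, 221.9]), 42, 20, 27.6)
[ 16. 179.] [  0 124  43  96] z90 29.3 (array([479., 142.]), 77, 27, -25.1)
from [584.  336.9 148.5] yaw 67.5 turn 0.1 j6 -2.72 shift m [0.0102 0.0006 0.1395] rot [-0.002 -0.005 -0.001]
```

View pics/w3.png

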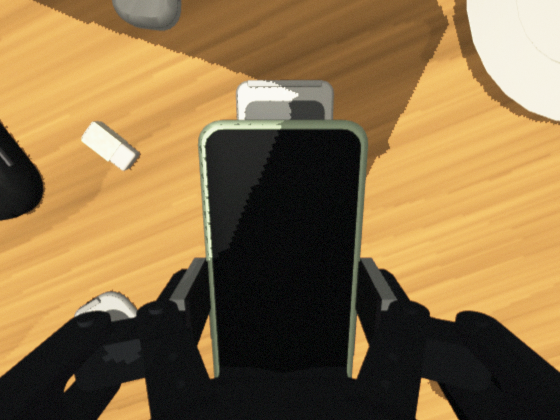

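```bash
python3 - <<'E'
from h import *
K,M=T('wrist');s=read_state();Q=R.from_quat(s['ee_rot']).as_matrix();p=s['position']
d=np.load('pics/w3.npy');C=cloud(d,K,M)
print('phone z near edge/mid',C[130:136,283,2].round(1),C[240:246,283,2].round(1), 'base z',C[84,283,2].round(1))
ph=plane([(283,122)],C[132,283,2],K,M)[0];print('phone end in tool',(Q.T@(ph-p)).round(1))
L=plane([(237,82),(332,81),(285,81)],11.5,K,M);print(L.round(1),'in tool',((L-p)@Q).round(1))
u=np.array([np.cos(np.radians(-22.4)),np.sin(np.radians(-22.4))])
print('base ctr if lip end', (L[2,:2]+82*u).round(1))
E
```

```text
phone z near edge/mid [164.7 162.8 164.2 164.6 164.2 164.7] [164.5 164.  163.3 164.9 164.2 164.4] base z 11.4
phone end in tool [ 67.5   0.  -15.3]
[[484.2 339.5  11.5]
 [511.7 407.7  11.5]
 [497.8 374.1  11.5]] in tool [[ 92.5 -35.4 137.5]
 [ 93.2  38.1 137.4]
 [ 93.2   1.8 137.5]]
base ctr if lip end [573.6 342.9]
```

```bash
python3 -m handwheel '[[0.0105,0.001,0.05,0,-0.005,0,-1],[0.0105,0.001,0.09,0,-0.005,0,-1],[0.0105,0.001,0.12,0,-0.005,0,-1],[0.0105,0.001,0.134,0,-0.005,0,-1],[0.0105,0.001,0.14,0,-0.005,0,-1],[0.0105,0.001,0.142,0,-0.005,0,-1],[0.0105,0.001,0.142,0,-0.005,0,-1]]'
python3 -c "
from h import *
go(574,341.9,2.5,67.6)"
```

```text
clock: 7.5
position: [574.6, 343.1, 7.4]
ee_rot: [0.194, 0.981, -0.0, 0.0]
contact_force: [0.3, 0.6, -1.2]
gripper_width: 62.1
grasp_force: 66.4
from [574.6 343.1   7.4] yaw 67.6 turn 0.0 j6 -2.74 shift m [ 0.0001 -0.0013  0.0049] rot [-0.     0.001 -0.   ]
```

```bash
python3 -m handwheel '[[0,-0.001,0.002,0,0,0,-1],[0,-0.001,0.003,0,0,0,-1],[0,-0.001,0.004,0,0,0,-1],[0,-0.001,0.0045,0,0,0,-1],[0,-0.001,0.005,0,0,0,-1],[0,-0.001,0.005,0,0,0,-1]]'
```

```text
clock: 8.25
position: [573.7, 341.7, 3.0]
ee_rot: [0.194, 0.981, -0.001, -0.0]
contact_force: [-3.4, -2.0, 7.2]
gripper_width: 62.4
grasp_force: 67.4
```

```bash
python3 -m handwheel '[[0,0,0,0,0,0,0.6],[0,0,0,0,0,0,0.8],[0,0,0,0,0,0,1],[0,0,0,0,0,0,1],[0,0,-0.02,0,0,0,1],[0,0,-0.07,0,0,0,1],[0,0,-0.12,0,0,0,1],[0,0,-0.147,0,0,0,1],[0,0,-0.147,0,0,0,1]]'
python3 look.py w4
python3 -c "
from h import *
go(397.8,306.7,150,61.9)"
```

```text
clock: 9.38
position: [575.0, 342.9, 151.4]
ee_rot: [0.194, 0.981, 0.002, 0.002]
contact_force: [0.0, 0.0, -0.3]
gripper_width: 85.5
grasp_force: 0.0
desk 0.0
[146.  19.] [110   0  69  44] z90 22.9 (array([412.7, 301.6]), 49, 29, 71.2)
[515.  57.] [459   0 101 134] z90 17.1 (array([548.7, 543.3]), 101, 90, -18.2)
[281. 183.] [233  92  96 188] z90 19.1 (array([571.7, 342.9]), 164, 78, -22.3)
[108. 156.] [ 81 132  56  49] z90 13.1 (array([488.4, 222.1]), 42, 21, 28.7)
[ 16. 190.] [  0 135  42  95] z90 29.3 (array([478.9, 142. ]), 77, 28, -24.9)
[280. 367.] [  0 265 560 155] z90 239.8 (array([631.9, 307.4]), 369, 180, 62.0)
from [573.9 342.2 149. ] yaw 67.6 turn -5.7 j6 -2.74 shift m [ 0.1492 -0.1    -0.001 ] rot [0.    0.    0.099]
```

View pics/w4.png

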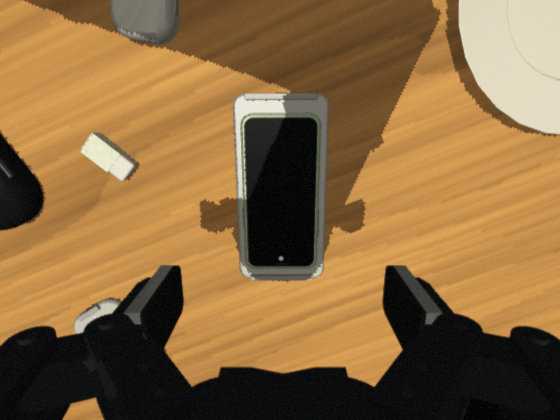

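The phone lies centred on its base at (281,183), well between the lips and parallel to it. Next is the earbud case.

```bash
python3 - <<'E'
from h import *
d=np.load('pics/w4.npy');K,M=T('wrist');C=cloud(d,K,M)
m=np.zeros(d.shape,bool);m[92:280,233:329]=1;print('phone',rect(C[m&(C[...,2]>14.5)][:,:2]))
E
python3 -m handwheel '[[0.05,-0.034,0,0,0,0.03,1],[0.1,-0.067,0,0,0,0.06,1],[0.149,-0.1,0,0,0,0.099,1],[0.149,-0.1,0,0,0,0.099,1],[0.149,-0.1,0,0,0,0.099,1],[0.149,-0.1,0,0,0,0.099,1]]'
python3 look.py w5; python3 -c "
from h import *
go(397.8,306.7,-1,61.9)"
```

```text
phone (array([569. , 341.9]), 135, 64, -22.4)
clock: 10.18
position: [398.7, 306.7, 147.9]
ee_rot: [0.243, 0.97, -0.001, -0.0]
contact_force: [0.1, -0.1, -0.1]
gripper_width: 85.3
grasp_force: 0.0
desk -0.1
[451.  48.] [391   0 124 110] z90 16.3 (array([353.6, 474.9]), 78, 77, 79.8)
[284. 194.] [256 157  57  75] z90 22.8 (array([396.2, 308.9]), 62, 47, -29.4)
[285. 361.] [  0 252 560 168] z90 235.9 (array([457.7, 202.7]), 425, 231, 70.5)
[248. 318.] [226 299  46  38] z90 12.9 (array([487.9, 221.7]), 42, 21, 27.2)
from [398.8 306.6 147.9] yaw 61.9 turn 0.0 j6 -3.04 shift m [ 0.0008 -0.      0.1489] rot [-0.002 -0.    -0.001]
```

```bash
python3 -m handwheel '[[0.002,0,0.06,0,0,0,1],[0.002,0,0.11,0,0,0,1],[0.002,0,0.138,0,0,0,1],[0.002,0,0.147,0,0,0,0.6],[0.002,0,0.147,0,0,0,0.3],[0.002,0,0.147,0,0,0,0],[0.002,0,0.147,0,0,0,-0.2],[0.002,0,0.147,0,0,0,-1],[0.002,0,0.147,0,0,0,-1],[0.002,0,0.147,0,0,0,-1]]'
```

```text
clock: 11.48
position: [396.5, 307.8, 2.6]
ee_rot: [0.242, 0.97, 0.0, 0.0]
contact_force: [-1.2, 0.1, 6.0]
gripper_width: 44.8
grasp_force: 63.0
```

```bash
python3 -m handwheel '[[0,0,-0.01,0,0,0,-1],[0,0,-0.04,0,0,0,-1],[0,0,-0.09,0,0,0,-1],[0,0,-0.13,0,0,0,-1],[0,0,-0.145,0,0,0,-1],[0,0,-0.145,0,0,0,-1]]'
python3 -c "
from h import *
go(654,134.8,150,99.3)"
```

```text
clock: 12.22
position: [396.4, 307.6, 148.0]
ee_rot: [0.243, 0.97, 0.001, 0.0]
contact_force: [0.8, -0.1, -0.7]
gripper_width: 44.8
grasp_force: 62.2
from [396.4 307.6 148. ] yaw 61.9 turn 37.4 j6 -3.05 shift m [-0.3087 -0.0312 -0.0021] rot [ 0.001  0.001 -0.653]
```

```bash
python3 -m handwheel '[[-0.04,-0.004,0,0,0,-0.1,-1],[-0.09,-0.009,0,0,0,-0.23,-1],[-0.15,-0.015,0,0,0,-0.36,-1],[-0.21,-0.021,0,0,0,-0.5,-1],[-0.26,-0.026,0,0,0,-0.6,-1],[-0.29,-0.03,0,0,0,-0.64,-1],[-0.309,-0.031,-0.002,0,0,-0.653,-1],[-0.309,-0.031,-0.002,0,0,-0.653,-1],[-0.309,-0.031,-0.002,0,0,-0.653,-1]]'|head -2
python3 look.py w6
python3 -c "
from h import *
go(654,134.8,11,99.3)"
```

```text
clock: 13.35
position: [653.1, 134.5, 147.1]
desk -0.0
[94. 46.] [  4   0 160  96] z90 59.7 (array([569.3, -15.4]), 88, 58, -59.2)
[303.   5.] [277   0  55  13] z90 23.0 (array([506.8, 126.8]), 40, 8, -79.9)
[437.  16.] [420   0  35  37] z90 13.4 (array([495.8, 224.7]), 26, 20, 27.4)
[518. 166.] [452  57 108 185] z90 19.2 (array([585.4, 336.6]), 135, 79, -22.2)
[263. 335.] [  0 143 560 277] z90 232.8 (array([736.8, 137.5]), 546, 256, -73.4)
from [653.1 134.7 147.6] yaw 99.4 turn -0.1 j6 -1.85 shift m [-1.300e-03  1.000e-04  1.366e-01] rot [-0.002 -0.003  0.001]
```

View pics/w6.png

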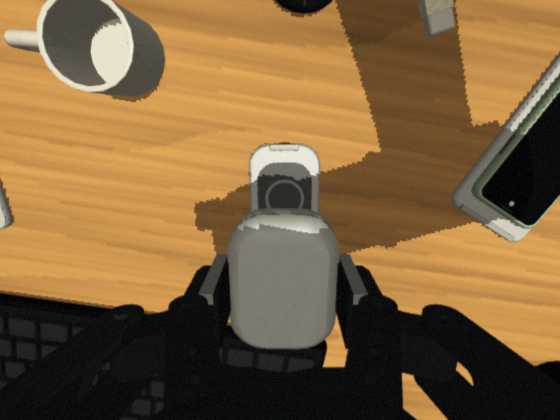

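The case at (283,280) is held straight, and its base at (285,180) lies just ahead of it. I check the alignment numerically.

```bash
cat > al.py <<'E'
import sys
from h import *
# al.py pic u1,v1 (device front edge) uB,vB (base outer end edge, z 11.5) halfbase
K,M=T('wrist');s=read_state();Q=R.from_quat(s['ee_rot']).as_matrix();p=s['position']
C=cloud(np.load(f'pics/{sys.argv[1]}.npy'),K,M)
u,v=map(int,sys.argv[2].split(','));z=np.median(C[v+8:v+14,u,2]);print('dev top rel TCP z',(z-p[2]).round(1),'front in tool',((plane([(u,v)],z,K,M)[0]-p)@Q).round(1))
u,v=map(int,sys.argv[3].split(','));b=(plane([(u,v)],11.5,K,M)[0]-p)@Q;print('base centre in tool',(b[0]-float(sys.argv[4])).round(1),b[1].round(1))
E
python3 al.py w6 283,212 284,144 46
python3 -m handwheel '[[-0.001,0,0.05,0,-0.003,0,-1],[-0.001,0,0.1,0,-0.003,0,-1],[-0.001,0,0.125,0,-0.003,0,-1],[-0.001,0,0.131,0,-0.003,0,-1],[-0.001,0,0.131,0,-0.003,0,-1],[-0.001,0,0.131,0,-0.003,0,-1]]'
```

```text
dev top rel TCP z 16.3 front in tool [ 33.5   0.4 -16.2]
base centre in tool -0.9 1.5
clock: 14.15
position: [656.0, 135.0, 19.3]
ee_rot: [-0.082, 0.997, -0.0, 0.002]
contact_force: [-1.0, -0.9, -0.7]
gripper_width: 43.9
grasp_force: 62.1
```

```bash
python3 -m handwheel '[[0,0.001,0.003,0,0.003,0,-1],[0,0.001,0.005,0,0.003,0,-1],[0,0.001,0.006,0,0.003,0,-1],[0,0.001,0.007,0,0.003,0,-1],[0,0.001,0.007,0,0.003,0,-1]]'
```

```text
clock: 14.78
position: [654.8, 135.3, 10.8]
ee_rot: [-0.081, 0.997, -0.001, -0.001]
contact_force: [-0.4, 0.6, 2.0]
gripper_width: 44.9
grasp_force: 62.4
```

```bash
python3 -m handwheel '[[0,0,0.0005,0,0,0,-1],[0,0,0.001,0,0,0,-1],[0,0,0.001,0,0,0,-1]]'
```

```text
clock: 15.15
position: [654.8, 135.3, 10.7]
ee_rot: [-0.081, 0.997, -0.001, -0.0]
contact_force: [-4.6, 1.0, 7.8]
gripper_width: 44.7
grasp_force: 63.1
```

```bash
python3 -m handwheel '[[0,0,0,0,0,0,0.2],[0,0,0,0,0,0,0.5],[0,0,0,0,0,0,1],[0,0,0,0,0,0,1],[0,0,-0.02,0,0,0,1],[0,0,-0.07,0,0,0,1],[0,0,-0.12,0,0,0,1],[0,0,-0.14,0,0,0,1],[0,0,-0.14,0,0,0,1]]'|head -2
python3 look.py w7
python3 - <<'E'
from h import *
d=np.load('pics/w7.npy');K,M=T('wrist');C=cloud(d,K,M)
m=np.zeros(d.shape,bool);m[120:255,220:350]=1;print('buds',rect(C[m&(C[...,2]>17)][:,:2]))
go(458.7,117.1,150,98.4)
E
```

```text
clock: 16.27
position: [656.0, 136.0, 151.6]
desk -0.0
[95. 42.] [  5   0 158  91] z90 59.7 (array([569.9, -16.8]), 91, 57, -61.9)
[434.  13.] [418   0  34  32] z90 13.3 (array([497.6, 225.2]), 23, 21, 25.7)
[517. 158.] [449  46 111 189] z90 19.3 (array([583.3, 337.8]), 140, 79, -21.8)
[283. 189.] [248 137  70 106] z90 30.6 (array([652.5, 135.8]), 92, 60, 9.4)
[257. 361.] [  0 265 560 155] z90 239.1 (array([765.3,  67.6]), 365, 209, -66.0)
buds (array([633.8, 132.9]), 101, 47, 8.1)
from [654.8 135.6 149.5] yaw 99.3 turn -0.9 j6 -1.85 shift m [ 0.1965  0.0135 -0.0004] rot [-0.001 -0.001  0.016]
```

View pics/w7.png

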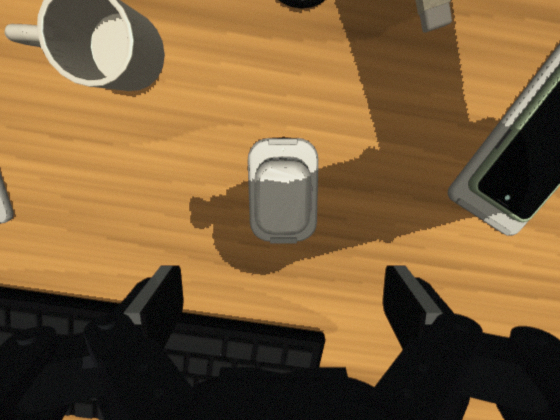

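The case sits inside its base at (283,195), between the lips. Next is the mouse.

```bash
python3 -m handwheel '[[0.05,0.004,0,0,0,0.016,1],[0.1,0.008,0,0,0,0.016,1],[0.15,0.012,0,0,0,0.016,1],[0.18,0.013,0,0,0,0.016,1],[0.1965,0.0135,0,0,0,0.016,1],[0.1965,0.0135,0,0,0,0.016,1],[0.1965,0.0135,0,0,0,0.016,1]]'|head -2
python3 look.py w8
python3 - <<'E'
from h import *
d=np.load('pics/w7.npy');C=cloud(d,*T('wrist')) # only for size check
go(458.7,117.1,4,98.4)
E
```

```text
clock: 17.2
position: [460.0, 117.4, 149.5]
desk -0.1
[25. 22.] [ 0  0 52 48] z90 17.0 (array([356.3, -92.5]), 34, 31, -71.1)
[151. 139.] [145  51  14 183] z90 10.9 (array([435.9,   3.3]), 150, 10, 1.9)
[ 44. 178.] [  0 131  97  86] z90 17.3 (array([473.7, -85.9]), 92, 34, 64.0)
[284. 193.] [249 130  72 127] z90 38.1 (array([456.6, 118. ]), 106, 59, 7.8)
[287. 353.] [  0 219 560 201] z90 237.1 (array([543.8, 126.9]), 522, 219, 89.0)
from [460.  117.4 149.4] yaw 98.4 turn 0.0 j6 -2.02 shift m [1.200e-03 1.000e-04 1.454e-01] rot [-0.002 -0.001 -0.   ]
```

View pics/w8.png

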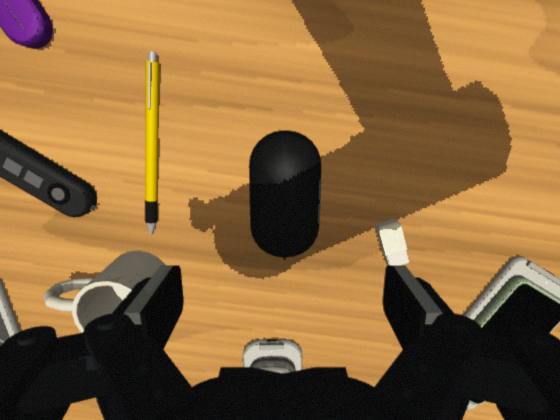

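The mouse at (284,193) matches its given size. I descend and grip its flat sides.

```bash
python3 -m handwheel '[[0.0025,0.0005,0.06,0,0,0,1],[0.0025,0.0005,0.11,0,0,0,1],[0.0025,0.0005,0.14,0,0,0,1],[0.0025,0.0005,0.152,0,0,0,0.8],[0.0025,0.0005,0.152,0,0,0,0.6],[0.0025,0.0005,0.152,0,0,0,0.4],[0.0025,0.0005,0.152,0,0,0,0.3],[0.0025,0.0005,0.152,0,0,0,-1],[0.0025,0.0005,0.152,0,0,0,-1],[0.0025,0.0005,0.152,0,0,0,-1]]'
python3 -m handwheel '[[0,0,-0.01,0,0,0,-1],[0,0,-0.04,0,0,0,-1],[0,0,-0.09,0,0,0,-1],[0,0,-0.13,0,0,0,-1],[0,0,-0.15,0,0,0,-1],[0,0,-0.15,0,0,0,-1]]'
python3 -c "
from h import *
go(598,-338.4,150,74.9)"
```

```text
clock: 18.5
position: [457.2, 117.5, -1.0]
ee_rot: [-0.074, 0.997, -0.0, 0.001]
contact_force: [-1.5, 0.7, 7.5]
gripper_width: 58.5
grasp_force: 65.2
clock: 19.25
position: [456.8, 117.5, 149.4]
ee_rot: [-0.073, 0.997, 0.0, 0.001]
contact_force: [1.2, 0.2, -1.1]
gripper_width: 58.7
grasp_force: 64.7
from [456.8 117.5 149.4] yaw 98.4 turn -23.5 j6 -2.02 shift m [-0.073  -0.4716 -0.0007] rot [0.001 0.002 0.41 ]
```

```bash
python3 -m handwheel '[[-0.006,-0.04,0,0,0,0.05,-1],[-0.014,-0.09,0,0,0,0.12,-1],[-0.023,-0.15,0,0,0,0.18,-1],[-0.032,-0.21,0,0,0,0.25,-1],[-0.042,-0.27,0,0,0,0.3,-1],[-0.051,-0.33,0,0,0,0.35,-1],[-0.06,-0.385,0,0,0,0.4,-1],[-0.067,-0.43,0,0,0,0.41,-1],[-0.072,-0.46,0,0,0,0.41,-1],[-0.073,-0.4716,0,0,0,0.41,-1]]'|head -2
python3 -m handwheel '[[0,0,0,0,0,0,-1],[0,0,0,0,0,0,-1]]'|head -2
python3 look.py w9
python3 -c "
from h import *
go(598,-338.4,10,74.9)"
```

```text
clock: 20.5
position: [596.5, -339.9, 145.3]
clock: 20.75
position: [597.1, -337.5, 147.8]
desk 0.0
[389.  27.] [377   0  27  60] z90 9.0 (array([ 492.7, -226.3]), 40, 19, -14.8)
[21. 95.] [ 0 61 55 74] z90 38.1 (array([ 463., -524.]), 57, 36, -78.8)
[289. 322.] [  0 112 560 308] z90 232.8 (array([ 708.7, -277.3]), 368, 167, 37.2)
[518. 192.] [467 112  93 164] z90 9.3 (array([ 652.5, -139. ]), 151, 47, 14.9)
from [ 597.3 -337.4  148.2] yaw 75.0 turn -0.1 j6 -1.56 shift m [-0.0011 -0.0006  0.1382] rot [-0.001 -0.001  0.002]
```

View pics/w9.png

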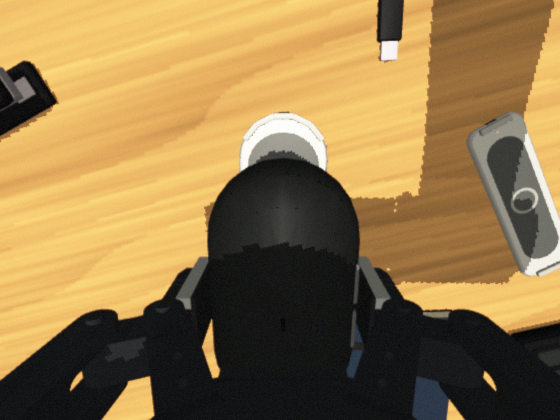

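The mouse at (284,250) is held over its base, whose near end is at (285,113).

```bash
python3 al.py w9 285,160 285,113 69
python3 -m handwheel '[[-0.001,0,0.05,0,0,0.001,-1],[-0.001,0,0.1,0,0,0.001,-1],[-0.001,0,0.125,0,0,0.001,-1],[-0.001,0,0.132,0,0,0.001,-1],[-0.001,0,0.132,0,0,0.001,-1],[-0.001,0,0.132,0,0,0.001,-1]]'
python3 -c "
from h import *
go(598,-338.4,7,74.9)"
```

```text
dev top rel TCP z 26.2 front in tool [ 55.2   0.8 -26.1]
base centre in tool 0.4 1.9
clock: 21.55
position: [599.6, -339.3, 18.3]
ee_rot: [0.131, 0.991, -0.001, 0.001]
contact_force: [-0.2, 0.6, -0.5]
gripper_width: 58.5
grasp_force: 64.7
from [ 599.6 -339.3   18.3] yaw 74.9 turn 0.0 j6 -1.56 shift m [0.0019 0.0005 0.0113] rot [-0.002  0.003 -0.   ]
```

```bash
python3 -m handwheel '[[0.002,0.002,0.003,0,0.002,0,-1],[0.002,0.002,0.006,0,0.002,0,-1],[0.002,0.002,0.008,0,0.002,0,-1],[0.002,0.002,0.009,0,0.002,0,-1],[0.002,0.002,0.01,0,0.002,0,-1],[0.002,0.002,0.01,0,0.002,0,-1]]'
```

```text
clock: 22.3
position: [596.8, -336.7, 7.1]
ee_rot: [0.132, 0.991, -0.001, -0.001]
contact_force: [-2.6, 1.8, 3.7]
gripper_width: 58.5
grasp_force: 65.3
```

Contact is light, so I release, lift and look. Then on to the presenter.

```bash
python3 -m handwheel '[[0,0,0.0005,0,0,0,-1],[0,0,0.0005,0,0,0,0.5],[0,0,0.0005,0,0,0,0.8],[0,0,0,0,0,0,1],[0,0,0,0,0,0,1],[0,0,-0.03,0,0,0,1],[0,0,-0.08,0,0,0,1],[0,0,-0.13,0,0,0,1],[0,0,-0.145,0,0,0,1],[0,0,-0.145,0,0,0,1]]'|head -2
python3 look.py w10
python3 -c "
from h import *
go(469.7,-100.1,150,153.8)"
```

```text
clock: 23.55
position: [597.7, -336.6, 152.3]
desk -0.1
[386.  27.] [374   0  26  60] z90 9.1 (array([ 492.1, -225.9]), 42, 18, -13.0)
[22. 95.] [ 0 61 57 75] z90 45.3 (array([ 462.8, -524.6]), 59, 36, -78.4)
[281. 189.] [238 111  88 157] z90 45.6 (array([ 595.2, -337.3]), 137, 74, -15.6)
[515. 191.] [464 111  96 162] z90 9.5 (array([ 652.3, -139.2]), 151, 47, 15.1)
[287. 363.] [  0 265 560 155] z90 240.1 (array([ 710.6, -272.5]), 363, 204, 65.4)
from [ 596.9 -336.2  150.3] yaw 74.8 turn 79.0 j6 -1.56 shift m [0.1845 0.1946 0.0008] rot [ 0.002 -0.004 -1.378]
```

View pics/w10.png

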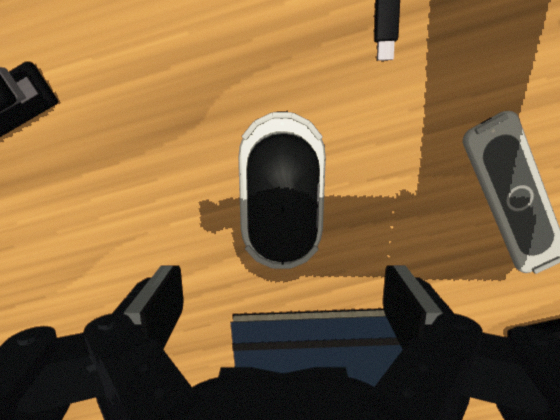

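The mouse is within its base at (281,190). Now I go to the dark-grey presenter.

```bash
python3 -m handwheel '[[0.025,0.025,0,0,0,-0.17,1],[0.05,0.05,0,0,0,-0.35,1],[0.08,0.08,0,0,0,-0.53,1],[0.11,0.115,0,0,0,-0.7,1],[0.14,0.145,0,0,0,-0.88,1],[0.165,0.175,0,0,0,-1.05,1],[0.1845,0.1946,0,0,0,-1.22,1],[0.1845,0.1946,0,0,0,-1.378,1],[0.1845,0.1946,0,0,0,-1.378,1],[0.1845,0.1946,0,0,0,-1.378,1]]'|head -2
python3 -m handwheel '[[0,0,0,0,0,0,1],[0,0,0,0,0,0,1]]'|head -2
python3 look.py w11
python3 -c "
from h import *
go(469.7,-100.1,4,153.8)"
```

```text
clock: 24.85
position: [469.6, -100.7, 150.3]
clock: 25.1
position: [470.1, -100.8, 151.1]
desk 0.2
[33. 19.] [ 0  0 80 47] z90 33.1 (array([ 576. , -300.7]), 73, 18, 0.5)
[442.  90.] [389  17 107 149] z90 17.3 (array([ 320.7, -119.3]), 120, 33, 37.3)
[195.  66.] [159  48  69  35] z90 8.7 (array([ 487. , -224.7]), 53, 18, -13.5)
[285. 193.] [265 125  39 138] z90 17.1 (array([467.9, -99.2]), 120, 32, 64.4)
[ 84. 242.] [ 16 178 138 128] z90 9.1 (array([ 652.5, -139.4]), 152, 46, 14.8)
[277. 361.] [  0 239 560 181] z90 239.0 (array([580. , -57.9]), 425, 163, 5.3)
from [ 470.1 -100.8  151.2] yaw 153.8 turn 0.0 j6 -0.59 shift m [-0.0008  0.0003  0.1472] rot [ 0.002 -0.002 -0.001]
```

View pics/w11.png

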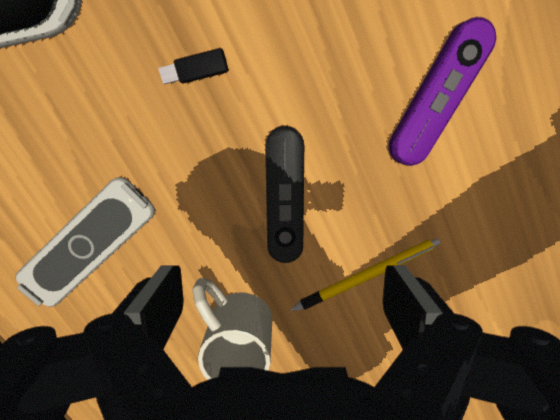

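The dark-grey presenter is centred at (285,193). The cup (235,340) and the pencil (370,275) are clear of the fingers.

```bash
python3 -m handwheel '[[-0.0005,0.002,0.06,0,0,-0.005,1],[-0.0005,0.002,0.11,0,0,-0.005,1],[-0.0005,0.002,0.138,0,0,-0.005,0.7],[-0.0005,0.002,0.148,0,0,-0.005,0.4],[-0.0005,0.002,0.148,0,0,-0.005,0.1],[-0.0005,0.002,0.148,0,0,-0.005,-0.2],[-0.0005,0.002,0.148,0,0,-0.005,-0.4],[-0.0005,0.002,0.148,0,0,-0.005,-1],[-0.0005,0.002,0.148,0,0,-0.005,-1],[-0.0005,0.002,0.148,0,0,-0.005,-1]]'
python3 -m handwheel '[[0,0,-0.01,0,0,0,-1],[0,0,-0.04,0,0,0,-1],[0,0,-0.09,0,0,0,-1],[0,0,-0.13,0,0,0,-1],[0,0,-0.148,0,0,0,-1],[0,0,-0.148,0,0,0,-1]]'
python3 -c "
from h import *
go(653.7,-139.4,150,105)"
```

```text
clock: 26.4
position: [469.3, -99.3, 5.0]
ee_rot: [-0.531, 0.847, -0.0, -0.0]
contact_force: [0.5, 0.0, 7.3]
gripper_width: 30.3
grasp_force: 60.1
clock: 27.15
position: [469.3, -99.1, 153.3]
ee_rot: [-0.531, 0.848, -0.001, 0.001]
contact_force: [-0.4, 0.6, 0.1]
gripper_width: 30.1
grasp_force: 59.5
from [469.3 -99.1 153.3] yaw 154.1 turn -49.1 j6 -0.58 shift m [-0.0443 -0.1835  0.0037] rot [-0.001  0.001  0.857]
```

```bash
python3 -m handwheel '[[-0.01,-0.03,0,0,0,0.17,-1],[-0.018,-0.07,0,0,0,0.35,-1],[-0.028,-0.11,0,0,0,0.53,-1],[-0.036,-0.15,0,0,0,0.7,-1],[-0.0443,-0.1835,0.003,0,0,0.83,-1],[-0.0443,-0.1835,0.003,0,0,0.857,-1],[-0.0443,-0.1835,0.003,0,0,0.857,-1],[-0.0443,-0.1835,0.003,0,0,0.857,-1],[-0.0443,-0.1835,0.003,0,0,0.857,-1]]'|head -2
python3 look.py w12
python3 -c "
from h import *
go(653.7,-139.4,18,105)"
```

```text
clock: 28.28
position: [652.4, -139.3, 148.4]
desk 0.2
[53. 67.] [  0   0 120 150] z90 45.6 (array([ 600.5, -331.7]), 132, 62, -14.6)
[522.  34.] [505   0  39  76] z90 10.7 (array([485.3,   3.4]), 54, 12, -1.4)
[492. 135.] [400  93 158  90] z90 59.8 (array([556.2, -19. ]), 91, 60, 70.2)
[238. 322.] [  0 106 560 314] z90 233.2 (array([ 720.9, -159.2]), 441, 282, -82.9)
[547. 280.] [528 228  32  91] z90 20.8 (array([662.6, 112.7]), 89, 29, 26.9)
from [ 652.6 -139.3  148.4] yaw 105.0 turn -0.0 j6 -1.34 shift m [-0.0014 -0.0003  0.1304] rot [-0.    -0.003  0.   ]
```

View pics/w12.png

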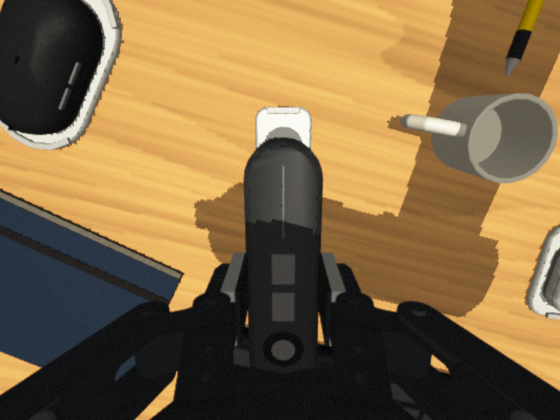

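The presenter at (284,250) is held in line with its base, whose near end is at (284,107). The notebook corner at (183,272) is close, so I check its position.

```bash
python3 al.py w12 284,139 284,107 75; python3 - <<'E'
from h import *
K,M=T('wrist');C=cloud(np.load('pics/w12.npy'),K,M);s=read_state();Q=R.from_quat(s['ee_rot']).as_matrix()
for u,v in((176,274),(140,262)): print(C[v,u].round(1),((C[v,u]-s['position'])@Q).round(1))
E
python3 -m handwheel '[[-0.001,0,0.05,0,0,0,-1],[-0.001,0,0.09,0,0,0,-1],[-0.001,0,0.115,0,0,0,-1],[-0.001,0,0.125,0,0,0,-1],[-0.001,0,0.125,0,0,0,-1],[-0.001,0,0.125,0,0,0,-1]]'
```

```text
dev top rel TCP z 11.5 front in tool [ 61.    0.9 -11.4]
base centre in tool -1.2 1.5
[ 749.2 -215.1    5.7] [-74.1 -98.2 142.5]
[ 740.8 -246.2   14.6] [ -57.8 -126.   133.7]
clock: 29.08
position: [654.6, -139.4, 24.5]
ee_rot: [-0.131, 0.991, -0.001, -0.0]
contact_force: [0.2, -0.2, -0.7]
gripper_width: 30.2
grasp_force: 59.5
```

```bash
python3 -m handwheel '[[0,0.0005,0.004,0,0,0,-1],[0,0.0005,0.006,0,0,0,-1],[0,0.0005,0.008,0,0,0,-1],[0,0.0005,0.009,0,0,0,-1],[0,0.0005,0.009,0,0,0,-1],[0,0.0005,0.009,0,0,0,-1]]'
```

```text
clock: 29.82
position: [653.4, -138.9, 13.9]
ee_rot: [-0.131, 0.991, -0.0, -0.002]
contact_force: [-0.7, 1.3, -0.3]
gripper_width: 30.6
grasp_force: 59.5
```

```bash
python3 -m handwheel '[[-0.001,0,0.0005,0,0,0,-1],[-0.001,0,0.001,0,0,0,-1],[-0.001,0,0.0015,0,0,0,-1],[-0.001,0,0.0015,0,0,0,-1]]'
```

```text
clock: 30.32
position: [654.6, -138.6, 13.1]
ee_rot: [-0.131, 0.991, -0.0, -0.001]
contact_force: [-1.1, 0.7, 4.0]
gripper_width: 30.1
grasp_force: 60.0
```

```bash
python3 -m handwheel '[[0,0,0.0003,0,0,0,-0.2],[0,0,0,0,0,0,0],[0,0,0,0,0,0,0.4],[0,0,0,0,0,0,1],[0,0,-0.005,0,0,0,1],[0,0,-0.04,0,0,0,1],[0,0,-0.09,0,0,0,1],[0,0,-0.14,0,0,0,1],[0,0,-0.17,0,0,0,1],[0,0,-0.17,0,0,0,1]]'
python3 look.py w13
python3 -c "
from h import *
go(300,-450,230,105)"
```

```text
clock: 31.58
position: [656.5, -138.6, 186.5]
ee_rot: [-0.131, 0.991, -0.001, 0.002]
contact_force: [0.3, 0.9, -0.3]
gripper_width: 85.3
grasp_force: 0.0
desk -0.1
[79. 64.] [ 21   0 119 139] z90 45.7 (array([ 599.5, -331.9]), 135, 67, -20.1)
[497.  33.] [481   0  35  73] z90 11.0 (array([483.1,   3.9]), 57, 11, 3.0)
[466. 125.] [387  88 135  79] z90 60.0 (array([568.7, -18.5]), 90, 59, -61.6)
[283. 176.] [259 101  50 155] z90 25.0 (array([ 652.8, -139. ]), 150, 46, 14.8)
[233. 337.] [  0 164 560 256] z90 272.7 (array([ 756. , -118.1]), 566, 258, -86.0)
[536. 252.] [504 206  56  88] z90 30.5 (array([656.7, 124. ]), 95, 48, 20.2)
from [ 655.2 -138.4  183.9] yaw 105.0 turn 0.0 j6 -1.34 shift m [ 0.4238 -0.2091 -0.0459] rot [-0.001 -0.    -0.   ]
```

View pics/w13.png

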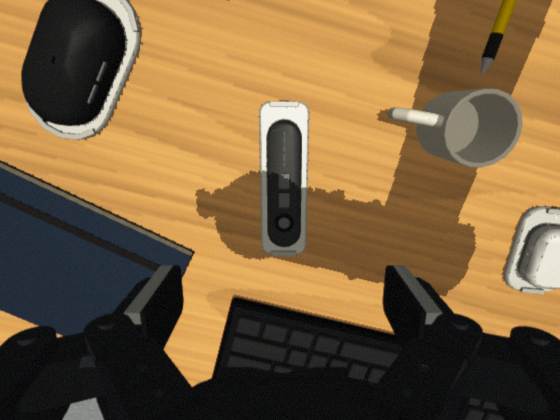

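The presenter is centred on its base at (284,180). I move clear and check everything from the top camera.

```bash
python3 -m handwheel '[[0.05,-0.025,0,0,0,0,1],[0.1,-0.05,0,0,0,0,1],[0.15,-0.075,0,0,0,0,1],[0.2,-0.1,-0.02,0,0,0,1],[0.25,-0.125,-0.04,0,0,0,1],[0.3,-0.15,-0.045,0,0,0,1],[0.35,-0.175,-0.045,0,0,0,1],[0.4,-0.2,-0.045,0,0,0,1],[0.42,-0.21,-0.045,0,0,0,1],[0.42,-0.21,-0.045,0,0,0,1]]'
python3 - <<'E'
from h import *
K,M=T('top');p,d=get_image('top');cv2.imwrite('pics/top1.png',cv2.resize(p[90:270,90:450],None,fx=2,fy=2));C=cloud(d,K,M)
for n,(x,y),a,(L,w),t in(('phone',(574,341.4),-22.4,(164,78),14.5),('buds',(654,134.8),9.3,(92,60),16),('clicker',(654.8,-139.5),15,(150,46),16),('mouse',(598.1,-338.4),-15.1,(138,74),16)):
    a=np.radians(a);D=C[...,:2]-[x,y];l=D@[np.cos(a),np.sin(a)];q=D@[-np.sin(a),np.cos(a)]
    i=(abs(l)<L/2+8)&(abs(q)<w/2+8);z=C[...,2]
    for nm,m in(('base+',i&(z>4)),('dev',i&(z>t))):
        m=cv2.morphologyEx(m.astype(np.uint8),cv2.MORPH_OPEN,np.ones((3,3)))>0
        r=rect(np.c_[l[m],q[m]]);print(n,nm,r,'z95',np.percentile(z[m],95).round(1))
E
```

```text
clock: 32.88
position: [301.8, -450.2, 227.2]
ee_rot: [-0.129, 0.992, 0.001, -0.002]
contact_force: [-0.6, -0.1, 0.9]
gripper_width: 85.6
grasp_force: 0.0
phone base+ (array([0.6, 0.1]), 166, 80, -0.7) z95 21.6
phone dev (array([ 0.4, -1. ]), 134, 66, 0.1) z95 22.0
buds base+ (array([ 1.4, -0.1]), 95, 60, 0.2) z95 32.4
buds dev (array([ 1.7, -0.6]), 62, 47, -1.7) z95 33.1
clicker base+ (array([-0.6, -0.3]), 150, 46, -0.4) z95 26.7
clicker dev (array([-0.3, -0.2]), 118, 33, -0.1) z95 27.5
mouse base+ (array([-0.6,  0.2]), 137, 75, 0.4) z95 46.3
mouse dev (array([1.2, 1.1]), 107, 60, 0.8) z95 47.0
```

View pics/top1.png

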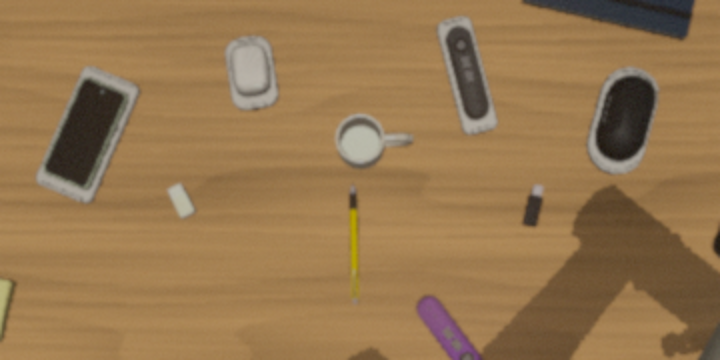

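All four devices are within 2 mm and 2° of their bases, and the cup at crop pixel (360,140) has not moved. I hand the job in.

```bash
python3 -c "
from bench import *
print(job_done())"
```

```text
the job is handed in; nothing more can be done
None
```

The phone, mouse, earbud case and presenter are each on their own charging base, within about 2 mm of centre and 2° of line; they were set down gently and released, the cup is untouched, and the job was handed in at about 33 s.

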